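Unhood a stuck photomask carrier

ROBOT

A 6-joint arm with a two-finger parallel gripper is mounted at the origin on the work surface. World frame = base frame: x ahead of the robot, y to its left, z up, the work surface at z = 0. Lengths are in m, angles in rad, forces in N, time in s.
With the tool pointing down it reaches from about 0.375 to 0.925 m from the base axis. Payload 5.7 kg.
Tool frame: the origin (TCP) lies midway between the tips of the shut fingers; the grasp point (between the pads) lies arm.tcp_to_grasp behind it (arm.tcp_to_grasp is the distance from the TCP to the grasp point, in m); x points along the fingers, y is the direction in which the jaws open and shut, and the axes are right-handed (so a half turn about x gives the same grasp; the last joint's range is limited). The gripper opens to 85 mm and grips with 20 to 120 N. Pads are 22 mm wide; open, the fingers measure 114 mm over their backs; the gripper's body (76 mm by 85 mm) begins 54 mm behind the grasp point. The pads swing forward as they close: fully open they stand 13 mm farther back than shut.
Start: joints at [1.018, 0.359, 1.51, -0, 1.272, -0.115], TCP at [0.254, 0.543, 0.231] pointing down, gripper open.
Joint ranges: [-2.97, 2.97], [-1.01, 2.36], [0.21, 2.38], [-0.96, 4.11], [0.2, 2.71], [-2.98, 2.98]. Speed limits (rad/s): [2.39, 2.39, 3.14, 3.14, 3.14, 3.14].

INTERFACE

Orientations are given as a rotation vector (axis times angle).
In Python, from station import observe, capture, camera_model, arm gives the robot as it stands.
- The arm moves only by the shell command python3 -m jog 'ROWS' [FORCE]. ROWS is JSON, one flat list of numbers, 5 for each row, row after row: the finger opening in m, from 0 to 0.0854, then the shift along the tool's x, y, z in m, then the turn about the tool's x in degrees. A call has 1 to 10 rows; each row is the pose to reach, as a shift and turn from the pose measured when the call began, along the tool's axes at that moment; what a row does not reach only later rows make up. A row lasts 1/8 s, in which the tool goes at most 62.5 mm and 10.7 degrees, less where a joint would pass 70% of its speed; a pose out of reach is approached as far as the arm can. A call with a gripper value outside its range is refused whole. The fingers move at their own pace and stop on an object; FORCE is the grip in N (left out, the last holds). Time passes only in rows, so rows that repeat a pose let the fingers close. It gives the time, the measured TCP pose, the force and the opening at its end, in the units of the state.
- observe(): the state, without advancing time (a new reading comes with each control period).
- capture(name): name is "scene" or "top"; returns the picture (400x640x3 uint8, blue, green, red); there is no depth.
- camera_model(name): a dict with "camera_matrix" (3x3 intrinsics, pixels), "k1" (the pictures are not rectified: a ray, as slopes to the right and down, at radius r is drawn at 1 + k1 r^2 times it, then the intrinsics apply), "world_to_cam" (4x4, takes a point from world to camera coordinates). Camera axes: x right, y up, looking along -z (the intrinsics and any distortion apply to the point x, -y, -z); pixel columns grow to the right and rows downward; lengths in m; the calibration is good to about 2 mm. A picture is of the moment at which its call begins. camera_model takes no time and is no camera call.
- arm.hand_in(): hands the job in, once; it reports no verdict.
The state is a dict: "clock": time; "joints": joint angles; "joint_velocities": joint speeds; "joint_efforts": joint torques, N m; "ee_pos": TCP position; "eef_rot": TCP orientation; "force": force on the tool from outside, world axes, zero at the start; "wrist_torque": the same for the moment, N m; "width": finger opening in m.
Only numpy, scipy, OpenCV 4.12 (cv2) and the standard library are available. Lean on these libraries where they do the work, as an engineer would, in place of code of your own. Each camera call takes 0.05 s, during which the arm holds its last target.

TASK

The white cover is stuck on the black photomask carrier inside it and would drag the carrier along, so first slide the red hold-down fork fully home over the carrier's lugs. Then pull the cover straight up off the carrier, which must stay down in its nest, and set the cover gently down, upright with its open side down, in the middle of the blue pad and let go. Leave the fork home and everything else where it is.

Things in the scene. Friction and masses are not known exactly. Their poses are not given: they have to be found in the camera images.
- fixture: Fixed aluminium fixture plate, 300 mm (x) by 200 mm (y), 20 mm thick, on the bench. Origin: under the centre of the nest where the carrier sits, at bench height; z up. The plate reaches from x = -85 to +215 mm. Its +x end (away from the robot, turned by up to about 17 degrees) carries the sliding red fork between two dark guides 52 mm high at y = +-92 mm. The fixture may stand left or right of the middle of the bench, the blue pad on the other side
- hold_down (a joint): Slide of the red fork along the fixture's -x: 0 = fully back, 0.050 m = fully home against its stop (only this holds the carrier safely). It needs about 3 N to slide, is not sprung and stays where it is left. Its two flat tines run beside the cover (8 mm clear of it) and pass 2 mm above the carrier's lugs when home
- fork_grip (a point): Point on the fork's upright black grip post, on its middle line, 18 mm under its top; it moves with the fork. The post is 14 mm thick (along the fixture's x), 24 mm wide (along the fixture's y), from 38 to 88 mm above the bench; this point is 70 mm above the bench, at fixture x = +165 mm with the fork back and +115 mm with it home, y = 0. Axes as the fixture
- carrier: Loose black photomask carrier (inner part), about 0.32 kg, nearly hidden by the cover: base plate 124 by 124 by 8 mm with two lugs reaching to y = +-83.5 mm (36 mm wide), on it a block 100 by 100 mm whose top with the copper-coloured mask plate is 49 mm above its underside. Origin: centre of its underside, 20 mm above the bench in the nest; axes as the fixture
- cover: Loose white square cover (outer part), about 0.24 kg, 112 by 112 mm, 60 mm high without its handle, walls 4 mm, open below. Origin: centre of its open underside, which rests on the carrier's base plate 28 mm above the bench at the start; z up. Two spring pads in the carrier clamp it from inside over about the first 20 to 30 mm of lift: pulling it off takes 8 to 18 N, and without the fork home the carrier comes along. It is clear of the carrier after 45 mm of lift
- cover_handle (a point): Centre of the green bar handle of the cover, 90 mm above the cover's open underside. The bar is 14 by 14 mm and 80 mm long along the cover's y, on two small posts near its ends; 23 mm free space between bar and cover's roof. Axes as the cover
- rest_pad: Fixed blue pad, 180 by 180 mm, 4 mm thick, flat on the bench. Origin: centre of its underside (top is 4 mm higher)
- chip_box_black: Bystander: black and grey chip box, 62 by 62 by 18 mm, between fixture and pad near the robot. Origin: centre of underside
- tweezers: Bystander: steel tweezers, 125 mm long along x, 8 mm high, lying between fixture and pad. Origin: near the middle, at bench height
- chip_box_white: Bystander: white chip box, 62 by 62 by 18 mm, beyond the work area. Origin: centre of underside
- wafer_canister: Bystander: round grey wafer canister, 124 mm across, 50 mm high, beyond the work area. Origin: centre of underside
- pen: Bystander: white and blue marker, 125 mm long, 12 mm high, at the far right. Origin: middle of underside

How it is judged:
By the outcome, as a careful person would: the job done as asked, in the order asked, and still so for the second after the job is handed in, with the robot touching nothing.
It also fails if it takes over 56 s, if anything falls off the work surface, if the arm or the gripper's body presses on something with over 40 N, if the wrist force passes 120 N, or if a joint passes its speed limit or range.

## Working session

There is one attempt and no reset: what is moved stays moved. The work goes in short steps, Python scripts to look and compute and a shell command to move; the robot and the scene stay as the last step left them, time stands still between calls to the robot, and variables do not carry over. Pictures are saved under pics/ and viewed, and the job is handed in when it is done.

```bash
ls; mkdir -p pics; python3 - <<'E'
from station import observe, capture, camera_model, arm
import cv2
print(observe()); print(arm.tcp_to_grasp)
for n in("scene","top"):
    cv2.imwrite(f"pics/{n}0.png",capture(n)); print(camera_model(n))
E
```

```text
pics
{'clock': 0.0, 'joints': array([ 1.01788589e+00,  3.59523136e-01,  1.51144038e+00, -9.23044777e-06,
        1.27251103e+00, -1.15093550e-01]), 'joint_velocities': array([ 0.00061999, -0.00149868, -0.00058217, -0.00096254, -0.00142428,
       -0.00063019]), 'joint_efforts': array([ 1.61321394e-03, -5.27636039e+01, -2.78620684e+01, -1.58367220e-05,
        1.31630071e-02, -2.17718417e-05]), 'ee_pos': array([0.25402025, 0.54281452, 0.23043977]), 'eef_rot': array([ 0.3419815 ,  1.5439978 , -0.34479738]), 'force': array([-0.76758926,  0.3805841 ,  0.14942491]), 'wrist_torque': array([-0.00352136, -0.00154705,  0.03836992]), 'width': 0.08528033741799967}
0.0187
{'camera_matrix': array([[422.14291742,   0.        , 321.61574528],
       [  0.        , 422.14291742, 199.31429593],
       [  0.        ,   0.        ,   1.        ]]), 'k1': -0.06971837285582935, 'world_to_cam': array([[ 0.86030223,  0.50975523, -0.00544709, -0.5351957 ],
       [-0.39483063,  0.67302957,  0.62541184,  0.18163374],
       [ 0.32247301, -0.53589252,  0.78027582, -1.12177125],
       [ 0.        ,  0.        ,  0.        ,  1.        ]])}
{'camera_matrix': array([[402.83600038,   0.        , 326.67080366],
       [  0.        , 402.83600038, 203.12744287],
       [  0.        ,   0.        ,   1.        ]]), 'k1': -0.027289250265594065, 'world_to_cam': array([[ 0.02809264, -0.99924307,  0.02690876, -0.03593754],
       [ 0.98123538,  0.03270345,  0.19002002, -0.63411975],
       [-0.1907562 ,  0.02106566,  0.98141139, -0.94164838],
       [ 0.        ,  0.        ,  0.        ,  1.        ]])}
```

View pics/scene0.png

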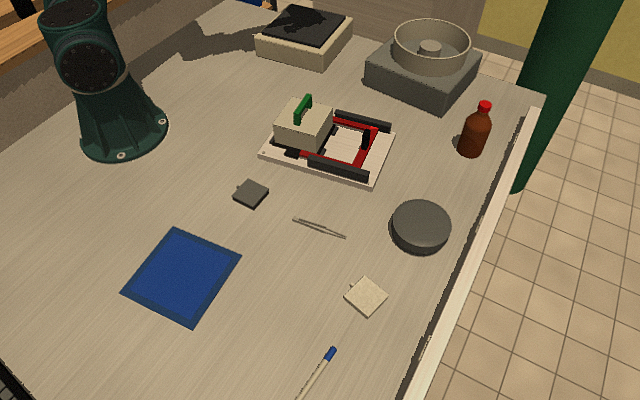

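View pics/top0.png

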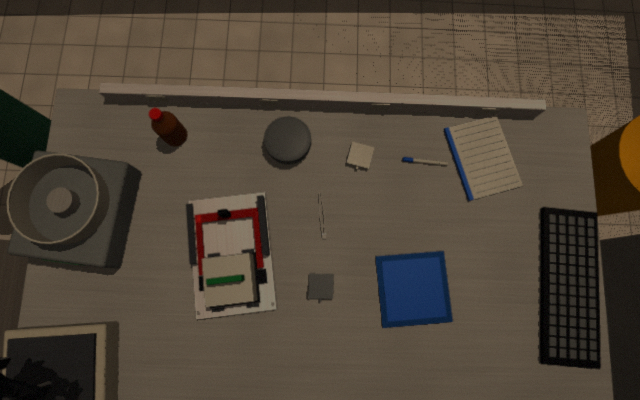

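```bash
cat > h.py <<'E'
import numpy as np, cv2
from scipy.spatial.transform import Rotation as R
from station import observe, capture, camera_model, arm
def ray(n,uv):
    m=camera_model(n);K=m["camera_matrix"];k=m["k1"];T=m["world_to_cam"]
    uv=np.atleast_2d(np.float64(uv))
    p=cv2.undistortPoints(uv.reshape(-1,1,2),K,np.array([k,0,0,0,0.])).reshape(-1,2)
    d=np.c_[p[:,0],-p[:,1],-np.ones(len(p))]
    return -T[:3,:3].T@T[:3,3], d@T[:3,:3]
def plane(n,uv,z):
    c,d=ray(n,uv); return c+d*((z-c[2])/d[:,2])[:,None]
def tri(u1,u2):
    c1,d1=ray("scene",u1);c2,d2=ray("top",u2);d1=d1[0]/np.linalg.norm(d1);d2=d2[0]/np.linalg.norm(d2)
    s=np.linalg.lstsq(np.c_[d1,-d2],c2-c1,rcond=None)[0]
    a=c1+s[0]*d1;b=c2+s[1]*d2
    return (a+b)/2,np.linalg.norm(a-b)
def proj(n,P):
    m=camera_model(n);K=m["camera_matrix"];T=m["world_to_cam"];P=np.atleast_2d(P)
    q=P@T[:3,:3].T+T[:3,3]
    q=q*[1,-1,-1]
    return cv2.projectPoints(q.reshape(-1,1,3),np.zeros(3),np.zeros(3),K,np.array([m["k1"],0,0,0,0.]))[0].reshape(-1,2)
def mask(im,c):
    h=cv2.cvtColor(im,cv2.COLOR_BGR2HSV)
    if c=="red": return cv2.inRange(h,(0,150,50),(8,255,255))|cv2.inRange(h,(172,150,50),(180,255,255))
    if c=="green": return cv2.inRange(h,(50,120,40),(80,255,255))
    if c=="blue": return cv2.inRange(h,(100,120,50),(125,255,255))
E
python3 - <<'E'
from h import *
s=cv2.imread("pics/scene0.png");t=cv2.imread("pics/top0.png")
for n,im in(("scene",s),("top",t)):
  for c in("green","blue","red"):
    k,l,st,ce=cv2.connectedComponentsWithStats(mask(im,c))
    for i in range(1,k):
        if st[i,4]>40:
            pts=cv2.findContours((l==i).astype('uint8'),cv2.RETR_EXTERNAL,cv2.CHAIN_APPROX_NONE)[0][0]
            print(n,c,st[i],ce[i].round(1),cv2.boxPoints(cv2.minAreaRect(pts)).round(1).tolist())
a=cv2.resize(t[180:330,170:290],None,fx=5,fy=5,interpolation=cv2.INTER_CUBIC)
b=cv2.resize(s[80:200,250:410],None,fx=5,fy=5,interpolation=cv2.INTER_CUBIC)
a=cv2.resize(cv2.convertScaleAbs(a,alpha=1.8),(480,600))
cv2.imwrite("pics/topz.png",a);cv2.imwrite("pics/scenez.png",cv2.convertScaleAbs(b,alpha=1.3))
E
```

```text
scene green [568   0  22  17  82] [577.7   7.5] [[565.2999877929688, 6.699999809265137], [587.7000122070312, -2.299999952316284], [591.4000244140625, 7.0], [569.0, 16.0]]
scene green [588   0  27  59 379] [599.6  24. ] [[586.0, 57.5], [591.0999755859375, -1.2999999523162842], [615.4000244140625, 0.800000011920929], [610.2999877929688, 59.599998474121094]]
scene green [609   0  14  14  56] [615.3   7.4] [[608.2000122070312, 6.5], [621.5, -0.800000011920929], [626.0999755859375, 7.5], [612.7000122070312, 14.800000190734863]]
scene green [572  16  16  15  58] [579.4  23.9] [[570.9000244140625, 22.700000762939453], [580.2999877929688, 14.899999618530273], [588.2999877929688, 24.600000381469727], [579.0, 32.400001525878906]]
scene green [553  26  40  70 648] [571.5  60.1] [[547.7000122070312, 30.100000381469727], [585.5, 23.399999618530273], [597.0999755859375, 88.80000305175781], [559.2000122070312, 95.5]]
scene green [529  74  25  12  66] [541.3  80.7] [[529.0, 85.0], [529.0, 74.0], [553.0, 74.0], [553.0, 85.0]]
scene green [524  79  50  79 474] [547.7 116.8] [[516.7999877929688, 152.89
[... 1897 characters left out ...]
438], [468.79998779296875, 199.8000030517578]]
top blue [ 376  252   76   76 4877] [413.  289.1] [[375.20001220703125, 256.5], [444.3999938964844, 249.60000610351562], [451.5, 321.0], [382.3999938964844, 328.0]]
top red [149 107  15  13 129] [155.  113.3] [[146.5, 113.5], [155.5, 104.5], [163.5, 112.5], [154.5, 121.5]]
top red [228 208  35  60 560] [251.9 229.8] [[227.1999969482422, 210.3000030517578], [257.6000061035156, 207.39999389648438], [263.20001220703125, 266.8999938964844], [232.8000030517578, 269.79998779296875]]
top red [194 212  24  63 481] [202.2 234.2] [[193.6999969482422, 213.89999389648438], [217.0, 212.0], [222.0, 272.20001220703125], [198.6999969482422, 274.20001220703125]]
```

View pics/topz.png

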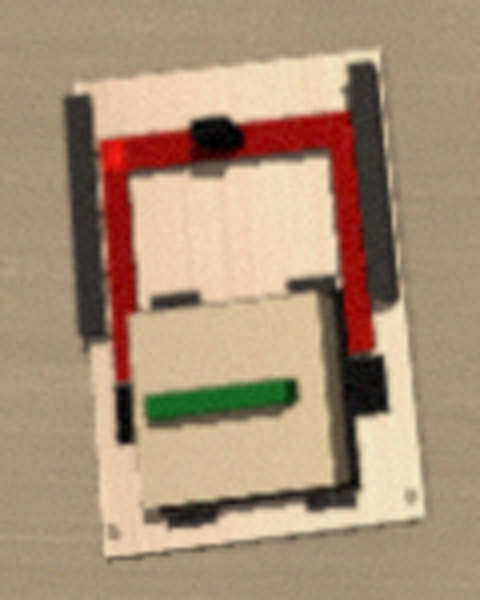

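View pics/scenez.png

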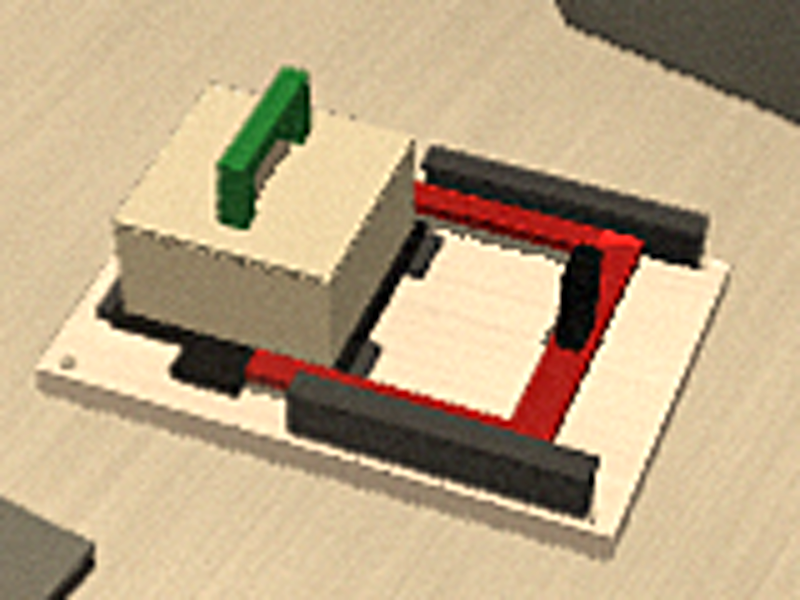

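```bash
python3 - <<'E'
from h import *
np.set_printoptions(precision=4,suppress=True)
z=np.array([[75,83],[380,50],[425,518],[105,557]])/4+[170,180]
P=plane("top",z-0.4,0.02)[:,:2]; print("top corners",P)
zs=np.array([[728,268],[613,545],[38,375]])/5+[250,80]
Q=plane("scene",zs-.4,0.02)[:,:2]; print("scene: far-left, far-right, near-right",Q)
def edges(P):
    ang=lambda v:np.degrees(np.arctan2(v[1],v[0]))
    print([ang(P[0]-P[3]),ang(P[1]-P[2]),ang(P[0]-P[1])-90,ang(P[3]-P[2])-90],np.linalg.norm(P[0]-P[3]),np.linalg.norm(P[0]-P[1]))
edges(P)
v=(P[0]-P[3])+(P[1]-P[2]);v/=np.linalg.norm(v);w=np.array([-v[1],v[0]])
c=P.mean(0);print("yaw",np.degrees(np.arctan2(v[1],v[0])),"fixture",c-.065*v,"post back",c+.1*v)
ang=lambda v:np.degrees(np.arctan2(v[1],v[0]))
print("scene yaw",ang(Q[1]-Q[2]),ang(Q[0]-Q[1])-90, "centre",(Q[0]+Q[2])/2)
# handle: top face z=.125 in top (includes some side face)
hz=np.array([[145,398],[293,380],[296,400],[148,418]])/4+[170,180]-.4
H=plane("top",hz,.125)[:,:2];print("handle top",H,H.mean(0),ang((H[0]+H[3]-H[1]-H[2]))-90)
hs=np.array([[217,165],[283,67],[310,75],[245,172]])/5+[250,80]-.4
H=plane("scene",hs,.125)[:,:2];print("handle scene",H,H.mean(0))
# post top z .088
ps=np.array([[192,118],[228,116],[243,134],[205,150]])/4+[170,180]-.4
print("post",plane("top",ps,.088)[:,:2])
# pad
for n in("top","scene"):
    m=mask(cv2.imread(f"pics/{n}0.png"),"blue");k,l,st,ce=cv2.connectedComponentsWithStats(m);i=1+np.argmax(st[1:,4])
    ct=cv2.findContours((l==i).astype('uint8'),cv2.RETR_EXTERNAL,cv2.CHAIN_APPROX_NONE)[0][0].reshape(-1,2)
    W=plane(n,ct,.004)[:,:2]
    r=cv2.minAreaRect((W*1000).astype(np.float32));print("pad",n,r)
E
```

```text
top corners [[0.6384 0.3399]
 [0.6668 0.1447]
 [0.3727 0.1005]
 [0.3437 0.2948]]
scene: far-left, far-right, near-right [[0.6407 0.3401]
 [0.6724 0.1425]
 [0.38   0.0979]]
[np.float64(8.693736475686949), np.float64(8.564753407386606), np.float64(8.280687550159442), np.float64(8.48000260083819)] 0.29803934644450686 0.19720289839495114
yaw 8.629319438060575 fixture [0.4411 0.2102] post back [0.6043 0.235 ]
scene yaw 8.664381171703656 9.11664111008001 centre [0.5104 0.219 ]
handle top [[0.4406 0.2502]
 [0.453  0.1683]
 [0.4421 0.1659]
 [0.4296 0.2476]] [0.4413 0.208 ] 8.648482035642928
handle scene [[0.4438 0.1724]
 [0.4313 0.2501]
 [0.4459 0.2513]
 [0.4577 0.1747]] [0.4446 0.2121]
post [[0.6064 0.2457]
 [0.6083 0.2242]
 [0.5977 0.2144]
 [0.5872 0.2364]]
pad top ((431.8603210449219, -244.5911865234375), (177.21041870117188, 177.6162109375), 6.099245548248291)
pad scene ((434.34906005859375, -242.4011688232422), (178.72454833984375, 178.14022827148438), 6.111140727996826)
```

```bash
cat >> h.py <<'E'
YAW=8.65
def go(p,yaw=YAW):
    o=observe();M=R.from_rotvec(o["eef_rot"]).as_matrix()
    d=M.T@(np.array(p)-o["ee_pos"])
    best=[]
    a=np.radians(yaw);y=np.array([np.cos(a),np.sin(a),0])
    t=M.T@y; th=np.degrees(np.arctan2(t[2],t[1]))
    print("clock %.2f"%o["clock"],"pos",o["ee_pos"].round(4),"w %.4f"%o["width"],"F",o["force"].round(1),"down",M[:,0].round(3))
    print("shift mm",(d*1000).round(1),"turn deg",round(th,2),"or",round((th+180+180)%360-180,2),"j6 deg",np.degrees(o["joints"][5]).round(1))
E
python3 - <<'E'
from h import *
print(R.from_rotvec(observe()["eef_rot"]).as_matrix().round(3))
go([.606,.2345,.231])
E
```

```text
[[-0.001  0.424  0.906]
 [-0.001  0.906 -0.424]
 [-1.    -0.002 -0.   ]]
clock 0.10 pos [0.254  0.5429 0.2305] w 0.0856 F [1.3 0.  0.1] down [-0.001 -0.001 -1.   ]
shift mm [-3.000e-01 -1.301e+02  4.495e+02] turn deg 56.27 or -123.73 j6 deg -6.6
```

```bash
python3 -m jog '[0.0854,0,-15,0,6]' 2>&1 | head -3; python3 -m jog '[0.0854,0,-0.013,0.045,5.6, 0.0854,0,-0.026,0.09,11.2, 0.0854,0,-0.039,0.135,16.8, 0.0854,0,-0.052,0.18,22.4, 0.0854,0,-0.065,0.225,28, 0.0854,0,-0.078,0.27,33.6, 0.0854,0,-0.091,0.315,39.2, 0.0854,0,-0.104,0.36,44.8, 0.0854,0,-0.117,0.405,50.4, 0.0854,0,-0.130,0.449,56.3]'; python3 -c "
from h import *
go([.606,.2345,.231])"
```

```text
clock: 0.22
ee_pos: [0.2295, 0.4893, 0.2308]
eef_rot: [0.428, 1.528, -0.426]
clock: 1.48
ee_pos: [0.5469, 0.1441, 0.2303]
eef_rot: [1.18, 1.229, -1.179]
force: [0.8, 0.2, 0.1]
width: 0.0859
clock 1.48 pos [0.5469 0.1441 0.2303] w 0.0859 F [0.8 0.2 0.1] down [-0.     0.001 -1.   ]
shift mm [ -0.6  62.7 -88. ] turn deg -6.36 or 173.64 j6 deg 5.4
```

My first row had a shift of -15 m, a unit slip. The row cap limited it to one harmless free-air step. I'll correct to the point above the post.

```bash
python3 -m jog '[0.0854,0,0.03,-0.044,-3, 0.0854,0,0.063,-0.088,-6.4, 0.0854,0,0.063,-0.088,-6.4, 0.0854,0,0.063,-0.088,-6.4]'; python3 -c "
from h import *
go([.606,.2345,.231])
s=capture('scene');t=capture('top')
cv2.imwrite('pics/s1.png',cv2.resize(s[0:220,220:460],None,fx=3,fy=3)[:590]);cv2.imwrite('pics/t1.png',cv2.convertScaleAbs(cv2.resize(t[150:350,130:330],None,fx=3,fy=3)[:590],alpha=1.6))"
```

```text
clock: 1.98
ee_pos: [0.6054, 0.2342, 0.2295]
eef_rot: [1.096, 1.279, -1.098]
force: [-0.0, -0.9, 0.3]
width: 0.0852
clock 1.98 pos [0.6054 0.2342 0.2295] w 0.0852 F [-0.  -0.9  0.3] down [-0.002 -0.    -1.   ]
shift mm [-1.5  0.7 -0.2] turn deg 0.05 or -179.95 j6 deg 6.3
```

View pics/s1.png

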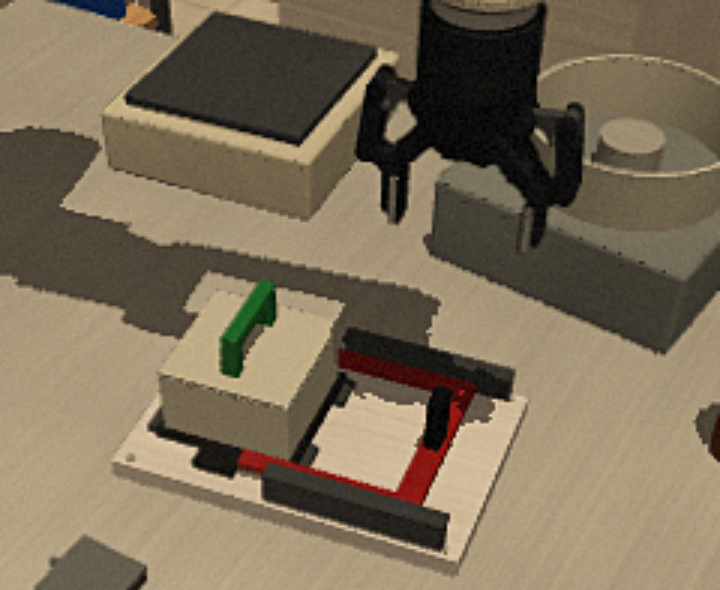

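View pics/t1.png

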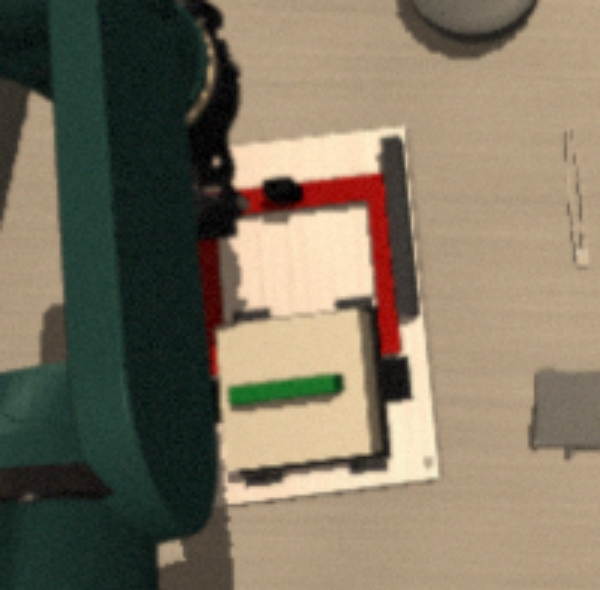

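The scene picture shows the open fingers above the post (438,415 in the crop), with the jaw line along the fixture's x. Next I check the post's top by ray and go down.

```bash
python3 -c "
from h import *
print(plane('scene',[[220+439/3,392/3]],.088)[:,:2], plane('top',[[130+281/3,150+187/3],[130+281/3,150+183/3]],.088)[:,:2], tri([220+438/3,415/3],[130+282/3,150+190/3]))
go([.606,.2345,.052])"
python3 -m jog '[0.0854,0.03,0.001,0,0, 0.0854,0.06,0.001,0,0, 0.0854,0.09,0.001,0,0, 0.0854,0.11,0.001,0,0, 0.0854,0.13,0.001,0,0, 0.0854,0.13,0.001,0,0]'; python3 -c "
from h import *
go([.606,.2345,.052])
s=capture('scene')
cv2.imwrite('pics/s2.png',cv2.resize(s[60:200,250:410],None,fx=4,fy=4,interpolation=2))"
```

```text
[[0.60193605 0.24084268]] [[0.59901281 0.23054834]
 [0.60225237 0.23079555]] (array([0.60223797, 0.23638271, 0.06630916]), np.float64(0.0053330765045375254))
clock 2.08 pos [0.6052 0.2337 0.2301] w 0.0853 F [ 0.3 -0.  -0.2] down [-0.001  0.    -1.   ]
shift mm [178.1   1.1  -0.7] turn deg 0.0 or -180.0 j6 deg 6.3
clock: 2.82
ee_pos: [0.6041, 0.2326, 0.0989]
eef_rot: [1.095, 1.28, -1.102]
force: [-0.6, 0.0, 0.2]
width: 0.0851
clock 2.83 pos [0.6041 0.2326 0.0989] w 0.0851 F [-0.6  0.   0.2] down [-0.005 -0.001 -1.   ]
shift mm [46.9  2.4 -1.7] turn deg -0.05 or 179.95 j6 deg 6.3
```

View pics/s2.png

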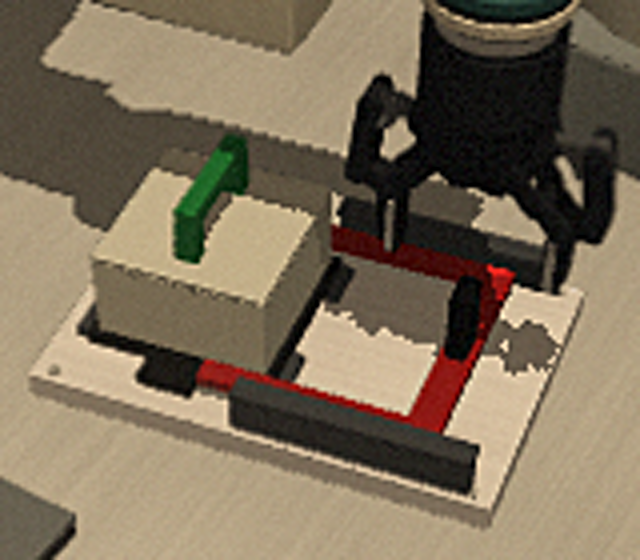

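The fingers straddle the post (462,318), with both tips clear of it. I'll go down the last 47 mm and close.

```bash
python3 -m jog '[0.0854,0.02,0.002,-0.002,0, 0.0854,0.04,0.002,-0.002,0, 0.0854,0.047,0.002,-0.002,0, 0.0854,0.047,0.002,-0.002,0, 0.03,0.047,0.002,-0.002,0, 0.0,0.047,0.002,-0.002,0, 0.0,0.047,0.002,-0.002,0, 0.0,0.047,0.002,-0.002,0, 0.0,0.047,0.002,-0.002,0, 0.0,0.047,0.002,-0.002,0]' 30; python3 -c "
from h import *
go([.606,.2345,.052])"
```

```text
clock: 4.12
ee_pos: [0.6043, 0.2349, 0.0533]
eef_rot: [1.094, 1.281, -1.103]
force: [-6.6, -0.7, 6.1]
width: 0.0135
clock 4.12 pos [0.6043 0.2349 0.0533] w 0.0135 F [-6.6 -0.7  6.1] down [-0.007 -0.001 -1.   ]
shift mm [1.2 1.6 0.6] turn deg -0.02 or 179.98 j6 deg 6.5
```

```bash
python3 -m jog '[0.0,0,-0.008,0,0, 0.0,0,-0.016,0,0, 0.0,0,-0.024,0,0, 0.0,0,-0.032,0,0, 0.0,0,-0.04,0,0, 0.0,0,-0.045,0,0, 0.0,0,-0.045,0,0]'; python3 -c "
from h import *
a=np.radians(8.65)
go([.6043-.05*np.cos(a),.2349-.05*np.sin(a),.052])"
```

```text
clock: 5.0
ee_pos: [0.5583, 0.2278, 0.0533]
eef_rot: [1.092, 1.283, -1.105]
force: [-1.5, -1.1, -3.9]
width: 0.0135
clock 5.00 pos [0.5583 0.2278 0.0533] w 0.0135 F [-1.5 -1.1 -3.9] down [-0.009 -0.002 -1.   ]
shift mm [ 1.4 -3.5 -0.2] turn deg -0.02 or 179.98 j6 deg 7.0
```

```bash
python3 -m jog '[0.0,0,-0.003,0,0, 0.0,0,-0.006,0,0, 0.0,0,-0.008,0,0, 0.0,0,-0.008,0,0]'; python3 -c "
from h import *
a=np.radians(8.65)
go([.6043-.05*np.cos(a),.2349-.05*np.sin(a),.052])"
```

```text
clock: 5.5
ee_pos: [0.5549, 0.2272, 0.0534]
eef_rot: [1.097, 1.277, -1.099]
force: [14.6, 1.2, -17.2]
width: 0.0134
clock 5.50 pos [0.5549 0.2272 0.0534] w 0.0134 F [ 14.6   1.2 -17.2] down [-0.001 -0.    -1.   ]
shift mm [ 1.4 -0.  -0.1] turn deg -0.03 or 179.97 j6 deg 7.0
```

The fork stopped after 50.0 mm with about 15 N against the stop, so it is home. I'll release it and rise.

```bash
python3 -m jog '[0.014,0,0.001,0,0, 0.05,0,0.0,0,0, 0.05,0,0.0,0,0, 0.05,0,0.0,0,0, 0.05,-0.03,0.0,0,0, 0.05,-0.07,0.0,0,0, 0.05,-0.12,0.0,0,0, 0.0854,-0.16,0.0,0,0, 0.0854,-0.16,0.0,0,0]'; python3 -c "
from h import *
go([.442,.2095,.21])
s=capture('scene')
cv2.imwrite('pics/s3.png',cv2.resize(s[60:200,250:410],None,fx=5,fy=5-1,interpolation=2)[:590])"
```

```text
clock: 6.62
ee_pos: [0.5575, 0.2281, 0.2175]
eef_rot: [1.101, 1.273, -1.093]
force: [0.0, 0.6, 0.6]
width: 0.0836
clock 6.62 pos [0.5575 0.2281 0.2175] w 0.0836 F [0.  0.6 0.6] down [ 0.006  0.002 -1.   ]
shift mm [   6.8 -117.     1.1] turn deg -0.02 or 179.98 j6 deg 7.0
```

View pics/s3.png

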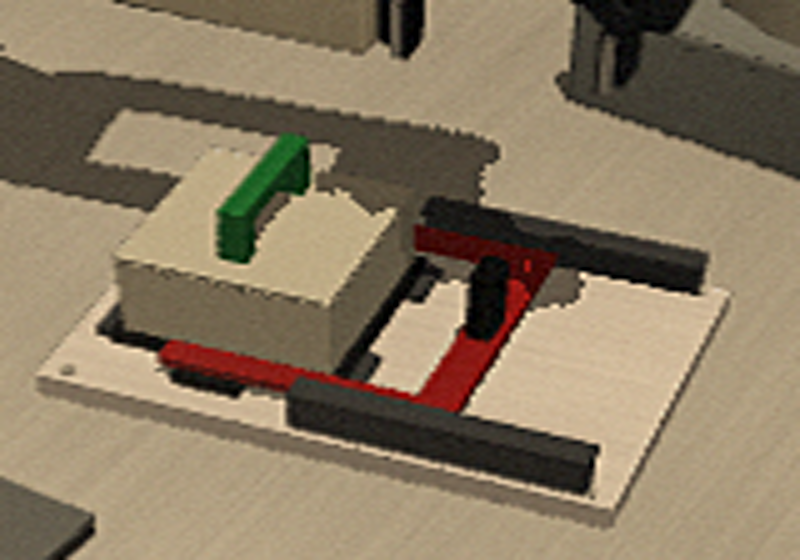

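The tine now covers the lug (200,375) and the post stands at (487,300), so the fork is home. I move above the handle.

```bash
python3 -m jog '[0.0854,0,-0.03,0,0, 0.0854,0,-0.06,0,0, 0.0854,0,-0.09,0,0, 0.0854,0,-0.117,0.001,0, 0.0854,0,-0.117,0.001,0, 0.0854,0.02,-0.117,0.001,0, 0.0854,0.04,-0.117,0.001,0, 0.0854,0.06,-0.117,0.001,0, 0.0854,0.06,-0.117,0.001,0]'; python3 -c "
from h import *
go([.4425,.21,.1])
s=capture('scene');t=capture('top')
cv2.imwrite('pics/s4.png',cv2.resize(s[60:200,250:410],None,fx=5,fy=5-1,interpolation=2)[:590])
cv2.imwrite('pics/t4.png',cv2.convertScaleAbs(cv2.resize(t[180:330,170:290],None,fx=4,fy=4),alpha=1.6))"
```

```text
clock: 7.8
ee_pos: [0.4397, 0.2087, 0.153]
eef_rot: [1.096, 1.278, -1.099]
force: [0.5, 0.2, 0.1]
width: 0.0854
clock 7.80 pos [0.4397 0.2087 0.153 ] w 0.0854 F [0.5 0.2 0.1] down [-0.002 -0.001 -1.   ]
shift mm [53.   3.  -0.8] turn deg -0.03 or 179.97 j6 deg 8.6
```

View pics/s4.png

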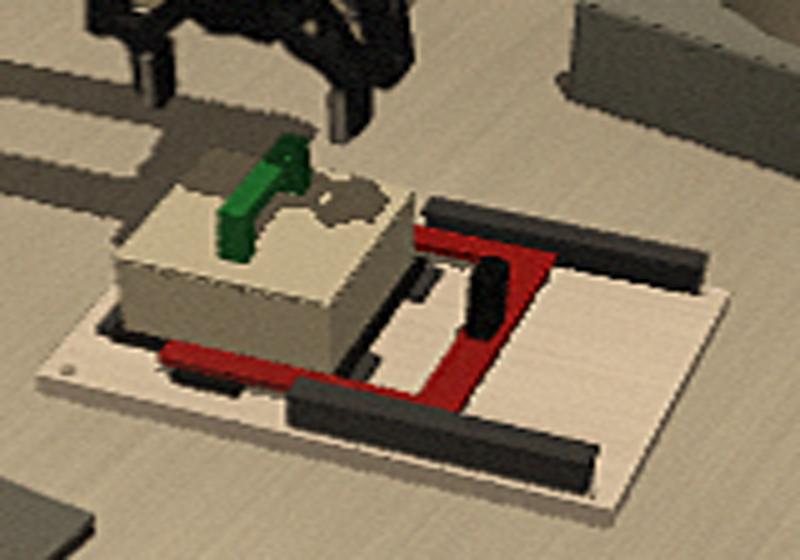

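View pics/t4.png

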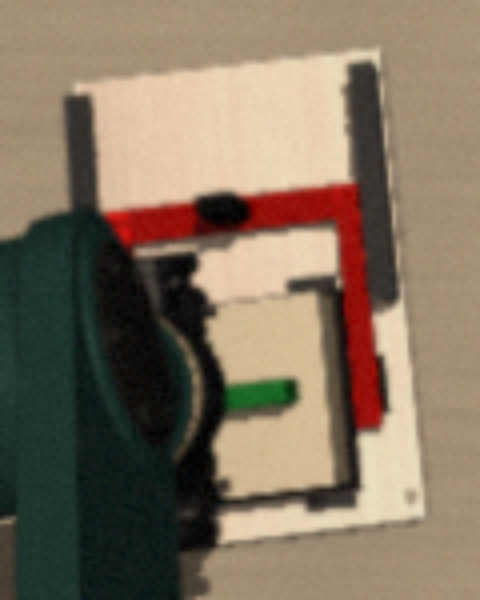

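The top view shows the fork's tine over the lug and the handle bar (260,393) at the jaw. The fingers hang symmetrically over the bar. I go down and grip.

```bash
python3 -m jog '[0.0854,0.02,0.003,0,0, 0.0854,0.04,0.003,0,0, 0.0854,0.053,0.003,-0.001,0, 0.0854,0.053,0.003,-0.001,0, 0.03,0.053,0.003,-0.001,0, 0.0,0.053,0.003,-0.001,0, 0.0,0.053,0.003,-0.001,0, 0.0,0.053,0.003,-0.001,0, 0.0,0.053,0.003,-0.001,0, 0.0,0.053,0.003,-0.001,0]' 80; python3 -c "
from h import *
go([.4425,.21,.1])
s=capture('scene')
cv2.imwrite('pics/s5.png',cv2.resize(s[60:200,250:410],None,fx=5,fy=5-1,interpolation=2)[:590])"
```

```text
clock: 9.15
ee_pos: [0.4427, 0.2103, 0.1016]
eef_rot: [1.097, 1.277, -1.098]
force: [-5.2, -1.4, 3.9]
width: 0.0123
clock 9.15 pos [0.4427 0.2103 0.1016] w 0.0123 F [-5.2 -1.4  3.9] down [-0.001 -0.    -1.   ]
shift mm [ 1.6 -0.2  0.3] turn deg -0.03 or 179.97 j6 deg 8.7
```

View pics/s5.png

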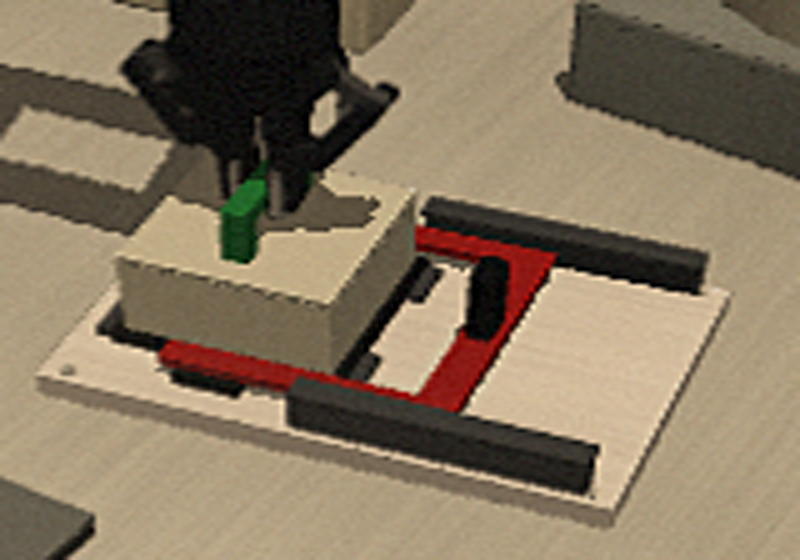

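```bash
python3 -m jog '[0,-0.004,0,0,0, 0,-0.008,0,0,0, 0,-0.012,0,0,0, 0,-0.016,0,0,0, 0,-0.02,0,0,0]'; python3 -m jog '[0,-0.006,0,0,0, 0,-0.012,0,0,0, 0,-0.018,0,0,0, 0,-0.024,0,0,0, 0,-0.024,0,0,0]'; python3 -c "
from h import *
go([.4427,.2103,.1016])
s=capture('scene')
cv2.imwrite('pics/s6.png',cv2.resize(s[40:200,250:410],None,fx=5,fy=4-.4,interpolation=2)[:590])"
```

```text
clock: 9.82
ee_pos: [0.4427, 0.2103, 0.1218]
eef_rot: [1.097, 1.277, -1.098]
force: [-0.6, 0.7, -9.3]
width: 0.0123
clock: 10.45
ee_pos: [0.4432, 0.2105, 0.1465]
eef_rot: [1.098, 1.276, -1.097]
force: [0.5, -0.0, -1.6]
width: 0.0126
clock 10.45 pos [0.4432 0.2105 0.1465] w 0.0126 F [ 0.5 -0.  -1.6] down [ 0.001  0.    -1.   ]
shift mm [44.9 -0.5  0.1] turn deg -0.03 or 179.97 j6 deg 8.7
```

View pics/s6.png

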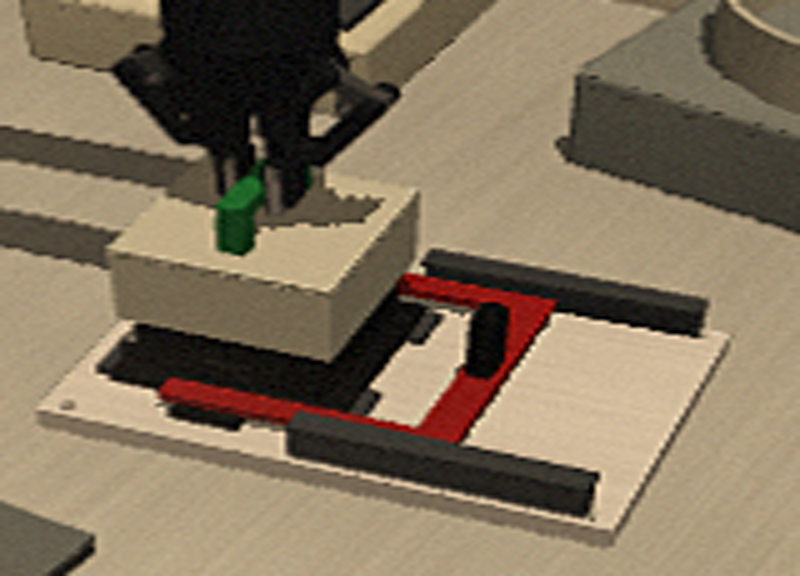

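The cover is rising level while the black carrier base stays in the nest with the lug under the tine (200,415). I lift further.

```bash
python3 -m jog '[0,-0.01,0,0,0, 0,-0.025,0,0,0, 0,-0.04,0,0,0, 0,-0.055,0,0,0, 0,-0.06,0,0,0, 0,-0.06,0,0,0]'; python3 -c "
from h import *
go([.433,-.2435,.205],6.1)
s=capture('scene')
cv2.imwrite('pics/s7.png',cv2.resize(s[20:200,230:430],None,fx=4,fy=3.2,interpolation=2)[:590])"
```

```text
clock: 11.25
ee_pos: [0.4431, 0.2104, 0.2066]
eef_rot: [1.098, 1.276, -1.097]
force: [0.4, -0.3, -2.0]
width: 0.0121
clock 11.25 pos [0.4431 0.2104 0.2066] w 0.0121 F [ 0.4 -0.3 -2. ] down [ 0.001  0.    -1.   ]
shift mm [  1.4 -78.1 447.3] turn deg 2.52 or -177.48 j6 deg 8.7
```

View pics/s7.png

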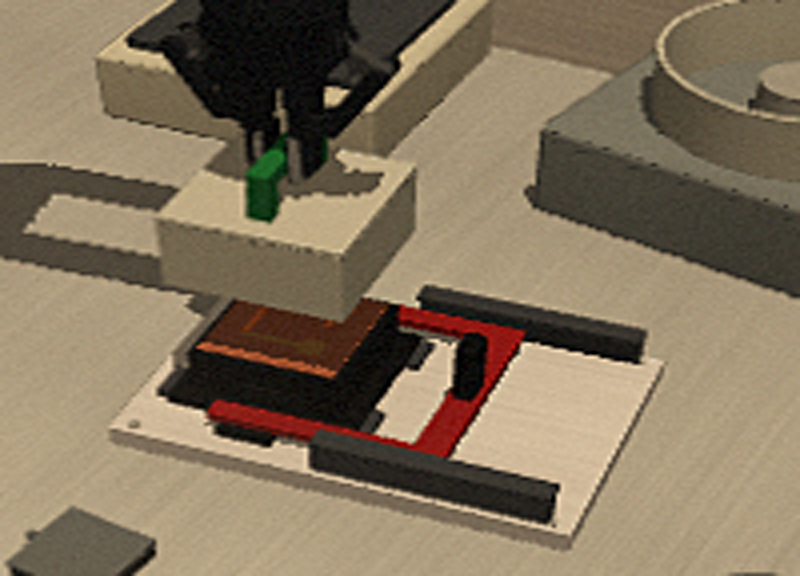

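The cover is clear and the copper mask plate (290,340) is exposed in the nest. I carry the cover across to the pad.

```bash
python3 -m jog '[0,0,-0.003,0.015,0.1, 0,0,-0.007,0.04,0.25, 0,0,-0.012,0.07,0.4, 0,0,-0.017,0.1,0.6, 0,0,-0.023,0.13,0.8, 0,0,-0.028,0.16,1, 0,0,-0.033,0.19,1.2, 0,0,-0.037,0.21,1.3, 0,0,-0.039,0.22,1.3]'; python3 -c "
from h import *
go([.433,-.2435,.205],6.1)"
```

```text
clock: 12.42
ee_pos: [0.4363, -0.0145, 0.2056]
eef_rot: [1.115, 1.267, -1.117]
force: [0.7, 0.6, -1.9]
width: 0.0127
clock 12.43 pos [ 0.4363 -0.0145  0.2056] w 0.0127 F [ 0.7  0.6 -1.9] down [-0.001 -0.    -1.   ]
shift mm [  0.6 -32.1 226.8] turn deg 1.12 or -178.88 j6 deg -18.2
```

```bash
python3 -m jog '[0,0,-0.002,0.015,0.1, 0,0,-0.006,0.04,0.2, 0,0,-0.01,0.07,0.4, 0,0,-0.014,0.1,0.5, 0,0,-0.018,0.13,0.7, 0,0,-0.023,0.16,0.9, 0,0,-0.028,0.19,1.0, 0,0,-0.031,0.215,1.1, 0,0,-0.032,0.227,1.1, 0,0,-0.032,0.227,1.1]'; python3 -c "
from h import *
go([.433,-.2435,.205],6.1)"
```

```text
clock: 13.68
ee_pos: [0.433, -0.2439, 0.2054]
eef_rot: [1.13, 1.259, -1.132]
force: [-0.6, 1.0, -2.4]
width: 0.0126
clock 13.68 pos [ 0.433  -0.2439  0.2054] w 0.0126 F [-0.6  1.  -2.4] down [-0.002  0.001 -1.   ]
shift mm [ 0.4 -0.  -0.4] turn deg -0.03 or 179.97 j6 deg -43.4
```

Lower most of the way (target TCP z about 0.078), then look.

```bash
python3 -m jog '[0,0.015,0,0,0, 0,0.035,0,0,0, 0,0.055,0,0,0, 0,0.075,0,0,0, 0,0.095,0,0,0, 0,0.105,0,0,0, 0,0.11,0,0,0, 0,0.11,0,0,0]'; python3 -c "
from h import *
go([.433,-.2435,.078],6.1)
s=capture('scene');t=capture('top')
cv2.imwrite('pics/s8.png',cv2.resize(s[180:340,100:260],None,fx=4,fy=3.6,interpolation=2)[:590])
cv2.imwrite('pics/t8.png',cv2.convertScaleAbs(cv2.resize(t[230:350,350:480],None,fx=4,fy=4),alpha=1.6))"
```

```text
clock: 14.68
ee_pos: [0.4329, -0.2436, 0.0953]
eef_rot: [1.13, 1.259, -1.131]
force: [0.1, 0.2, -1.9]
width: 0.0126
clock 14.68 pos [ 0.4329 -0.2436  0.0953] w 0.0126 F [ 0.1  0.2 -1.9] down [-0.002  0.001 -1.   ]
shift mm [17.3  0.1 -0. ] turn deg -0.01 or 179.99 j6 deg -43.4
```

View pics/s8.png

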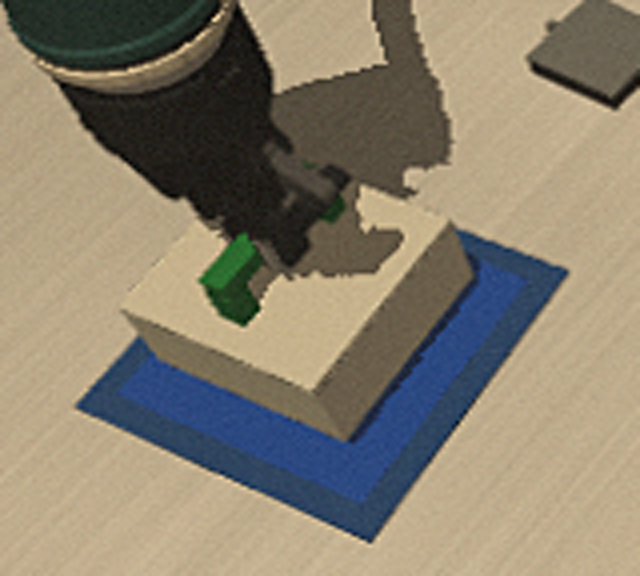

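View pics/t8.png

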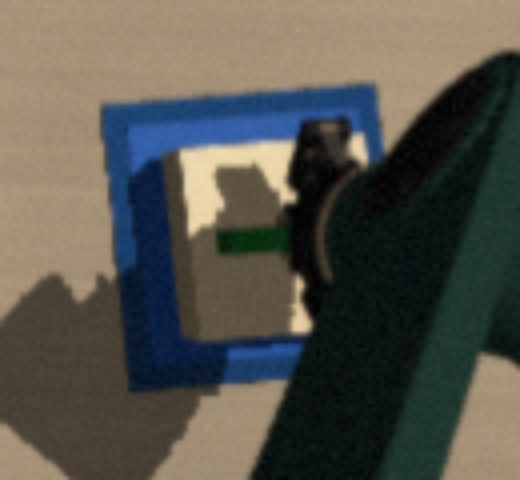

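```bash
python3 -c "
from h import *
z=np.array([[125,310],[450,222],[315,388]])/[4,3.6]+[100,180]-.4
P=plane('scene',z,.0817)[:,:2]; print(P,(P[0]+P[1])/2)
z=np.array([[163,365],[470,276],[345,440]])/[4,3.6]+[100,180]-.4
P=plane('scene',z,.0217)[:,:2]; print(P,(P[0]+P[1])/2)
"
python3 -m jog '[0,0.004,0,0,0, 0,0.008,0,0,0, 0,0.011,0,0,0, 0,0.013,0,0,0, 0,0.0145,0,0,0, 0,0.0145,0,0,0]'; python3 -c "
from h import *
go([.433,-.2435,.078],6.1)"
```

```text
[[ 0.38894597 -0.30090629]
 [ 0.48553017 -0.18043994]
 [ 0.49637404 -0.28776633]] [ 0.43723807 -0.24067311]
[[ 0.38640483 -0.30237953]
 [ 0.48164067 -0.17950507]
 [ 0.4942509  -0.28872744]] [ 0.43402275 -0.2409423 ]
clock: 15.52
ee_pos: [0.4332, -0.244, 0.0812]
eef_rot: [1.13, 1.258, -1.131]
force: [0.1, -0.2, -1.0]
width: 0.0124
clock 15.53 pos [ 0.4332 -0.244   0.0812] w 0.0124 F [ 0.1 -0.2 -1. ] down [-0.001  0.    -1.   ]
shift mm [ 3.2 -0.1 -0.5] turn deg -0.02 or 179.98 j6 deg -43.4
```

```bash
python3 -m jog '[0,0.001,0,0,0, 0,0.002,0,0,0, 0,0.003,0,0,0, 0,0.003,0,0,0]';python3 -m jog '[0,0.001,0,0,0, 0,0.001,0,0,0]'
```

```text
clock: 16.02
ee_pos: [0.4331, -0.2439, 0.0782]
eef_rot: [1.13, 1.258, -1.131]
force: [0.5, 0.2, -1.8]
width: 0.0128
clock: 16.27
ee_pos: [0.4328, -0.244, 0.0776]
eef_rot: [1.13, 1.259, -1.132]
force: [-2.1, -0.3, 5.7]
width: 0.0123
```

Contact: the force jumped from -1.8 to +5.7 N at z 0.0776, as predicted. I release it and rise.

```bash
python3 -m jog '[0.013,0,0,0,0, 0.02,0,0,0,0, 0.04,0,0,0,0, 0.0854,0,0,0,0, 0.0854,0,0,0,0, 0.0854,0,0,0,0, 0.0854,0,0,0,0]';  python3 -m jog '[0.0854,-0.02,0,0,0, 0.0854,-0.05,0,0,0, 0.0854,-0.09,0,0,0, 0.0854,-0.14,0,0,0, 0.0854,-0.16,0,0,0]'; python3 -m jog '[0.0854,0,0,-0.04,0, 0.0854,0,0,-0.09,0, 0.0854,0,0,-0.14,0, 0.0854,0,0,-0.18,0, 0.0854,0,0,-0.2,0, 0.0854,0,0,-0.2,0]'; python3 -c "
from h import *
s=capture('scene');t=capture('top')
cv2.imwrite('pics/s9.png',s);cv2.imwrite('pics/t9.png',cv2.convertScaleAbs(t,alpha=1.6))"
```

```text
clock: 17.15
ee_pos: [0.4328, -0.244, 0.0776]
eef_rot: [1.13, 1.259, -1.132]
force: [-1.1, 0.6, -0.0]
width: 0.0855
clock: 17.77
ee_pos: [0.4342, -0.2449, 0.2406]
eef_rot: [1.129, 1.254, -1.131]
force: [-0.4, 1.3, 0.0]
width: 0.0853
clock: 18.52
ee_pos: [0.4125, -0.0449, 0.24]
eef_rot: [1.127, 1.255, -1.129]
force: [0.4, -0.7, 0.5]
width: 0.0857
```

View pics/s9.png

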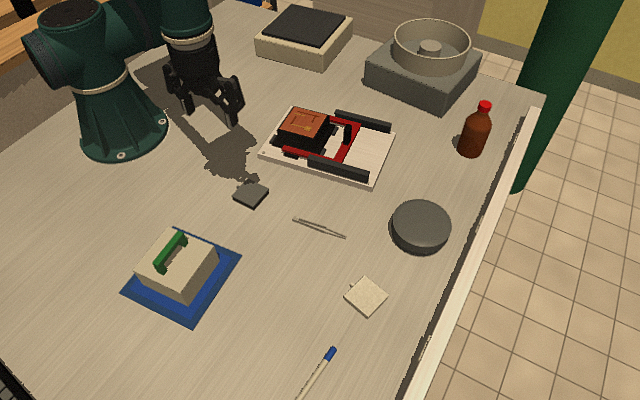

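View pics/t9.png

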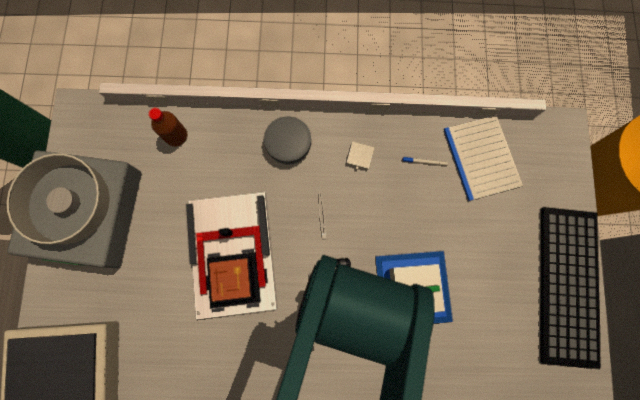

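The cover stands upright on the pad (175,265), the fork is home and the carrier is in its nest with the copper plate visible (302,128). The bystanders have not moved. A numeric check follows.

```bash
python3 -c "
from h import *
s=cv2.imread('pics/s9.png');t=capture('top')
a=np.radians(8.65);f=lambda P:(P[:,:2]-[.4425,.21])@np.array([[np.cos(a),-np.sin(a)],[np.sin(a),np.cos(a)]])
h=cv2.cvtColor(t,cv2.COLOR_BGR2HSV);m=cv2.inRange(h,(8,100,50),(18,255,255))[240:320,195:270]
c=cv2.boundingRect(m);print('copper top fixture-frame',f(plane('top',[[195+c[0]+c[2]/2-.5,240+c[1]+c[3]/2-.5]],.069)))
m=mask(t,'red')[200:300,190:275];m=cv2.findNonZero(m).reshape(-1,2)+[190,200]
g=f(plane('top',m,.034));print('fork extents',g.min(0),g.max(0))
m=mask(cv2.imread('pics/top0.png'),'red')[200:300,190:275];m=cv2.findNonZero(m).reshape(-1,2)+[190,200]
g=f(plane('top',m,.034));print('fork before',g.min(0),g.max(0))
m=mask(s,'green');k,l,st,ce=cv2.connectedComponentsWithStats(m[220:290,130:220]);i=1+np.argmax(st[1:,4]);print('handle',plane('scene',[ce[i]+[130,220]],.092)[:,:2])
cv2.imwrite('pics/s10.png',cv2.resize(s[210:340,110:250],None,fx=4,fy=4))
"
```

```text
copper top fixture-frame [[ 0.01961709 -0.00235952]]
fork extents [-0.04698443 -0.07954172] [0.12468431 0.08137141]
fork before [ 0.02030293 -0.0784311 ] [0.17140094 0.08335649]
handle [[ 0.43354287 -0.24319125]]
```

View pics/s10.png

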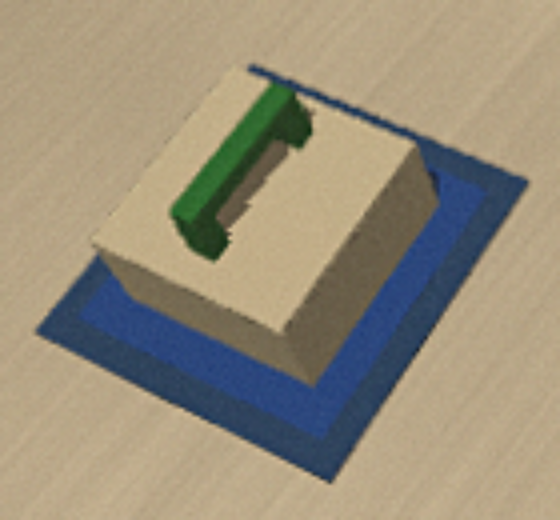

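The copper reading is 20 mm off in x. That could be red pixels caught in the bounding box, so I'll check it.

```bash
python3 -c "
from h import *
a=np.radians(8.65);f=lambda P:(P[:,:2]-[.4425,.21])@np.array([[np.cos(a),-np.sin(a)],[np.sin(a),np.cos(a)]])
for n,im in(('top',capture('top')),('scene',capture('scene'))):
    h=cv2.cvtColor(im,cv2.COLOR_BGR2HSV);m=cv2.inRange(h,(6,80,50),(18,255,255))
    r=(195,270,240,320) if n=='top' else (270,345,95,160)
    m=m[r[2]:r[3],r[0]:r[1]]
    m=cv2.morphologyEx(m,cv2.MORPH_OPEN,np.ones((3,3)));m=cv2.morphologyEx(m,cv2.MORPH_CLOSE,np.ones((5,5)))
    c=max(cv2.findContours(m,0,1)[0],key=cv2.contourArea)
    b=cv2.boxPoints(cv2.minAreaRect(c)) if n=='top' else cv2.approxPolyDP(cv2.convexHull(c),4,True).reshape(-1,2).astype(float)
    b=b+[r[0],r[2]];print(n,b.round(1).tolist());g=f(plane(n,b,.069));print(g.round(4),g.mean(0))
    q=im[r[2]-20:r[3]+20,r[0]-20:r[1]+20]
    cv2.imwrite('pics/c_%s.png'%n,cv2.convertScaleAbs(cv2.resize(q,None,fx=5,fy=5),alpha=1.5)[:590])
"
```

```text
top [[208.1, 261.4], [247.0, 258.2], [250.3, 297.6], [211.4, 300.8]]
[[ 0.0471  0.0466]
 [ 0.0438 -0.0462]
 [-0.0491 -0.0458]
 [-0.0455  0.0454]] [-9.46649962e-04 -2.28833038e-05]
scene [[294.0, 107.0], [326.0, 114.0], [313.0, 137.0], [281.0, 129.0]]
[[-0.0422  0.0441]
 [ 0.0438  0.0485]
 [ 0.0461 -0.0411]
 [-0.0371 -0.0435]] [0.00265673 0.00199518]
```

View pics/c_top.png

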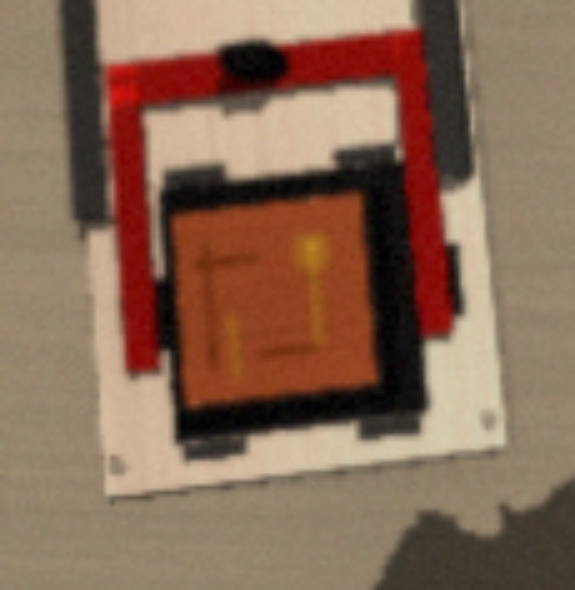

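View pics/c_scene.png

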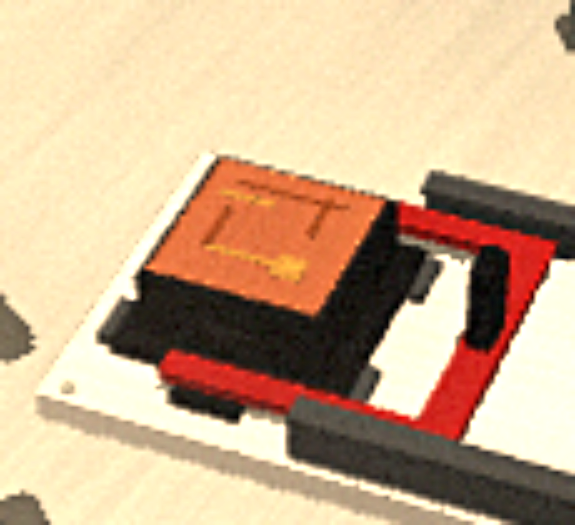

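The carrier is in its nest: copper centre within 1 mm in the top view and about 3 mm in the scene view. The first reading was contaminated by red pixels. The image shift of the fork is 46.7 mm against the arm's 50.0, and my release row carried a +1 mm shift, so I'll measure the crossbar's edge at subpixel.

```bash
python3 -c "
from h import *
a=np.radians(8.65);X=np.array([np.cos(a),np.sin(a)]);Y=np.array([-np.sin(a),np.cos(a)])
def prof(im,n,y0s,xs,z=.036):
    out=[]
    for y in y0s:
        P=np.array([np.r_[np.array([.4412,.21])+x*X+y*Y,z] for x in xs])
        uv=proj(n,P).astype(np.float32)
        v=cv2.remap(im.astype(np.float32),uv[:,0].reshape(-1,1),uv[:,1].reshape(-1,1),1).reshape(-1,3)
        out.append(v[:,1])
    g=np.mean(out,0) # green low on red, high on plate
    d=np.gradient(cv2.GaussianBlur(g.reshape(-1,1),(1,9),0)[:,0]); return xs,g,d
t0=cv2.imread('pics/top0.png');t1=capture('top');s0=cv2.imread('pics/scene0.png');s1=capture('scene')
ys=np.r_[np.arange(-.065,-.03,.003),np.arange(.03,.065,.003)]
for n,i0,i1 in(('top',t0,t1),('scene',s0,s1)):
  r=[]
  for im,c in((i0,.165),(i1,.115)):
    xs=np.arange(c-.03,c+.03,.0005);xs,g,d=prof(im,n,ys,xs)
    e=[]
    for sgn in(-1,1):
        w=np.clip(sgn*d,0,None);k=np.argmax(w);sl=slice(max(0,k-8),k+9);e.append((xs[sl]*w[sl]).sum()/w[sl].sum())
    r.append(e)
  r=np.array(r);print(n,(r*1000).round(1).tolist(),'shift mm',((r[0]-r[1])*1000).round(2))
"
```

```text
top [[145.8, 172.6], [101.1, 126.1]] shift mm [44.72 46.53]
scene [[152.4, 176.3], [105.9, 130.4]] shift mm [46.51 45.87]
```

Both views agree on a shift of about 46 mm, so the fork sprang or was dragged back about 3-4 mm when I released it. I'll push the post home from behind with closed fingers, so that letting go can't drag it.

```bash
python3 -c "
from h import *
go([.5945,.2333,.24],8.65)"
```

```text
clock 18.88 pos [ 0.4132 -0.0468  0.24  ] w 0.0853 F [ 0.1 -1.2 -0.6] down [ 0.002 -0.003 -1.   ]
shift mm [  -0.5  209.6 -259.5] turn deg -2.63 or 177.37 j6 deg -21.8
```

```bash
python3 -m jog '[0,0,0.03,-0.035,-0.4, 0,0,0.06,-0.072,-0.8, 0,0,0.09,-0.109,-1.1, 0,0,0.12,-0.146,-1.5, 0,0,0.15,-0.183,-1.9, 0,0,0.18,-0.22,-2.3, 0,0,0.205,-0.25,-2.6, 0,0,0.21,-0.26,-2.6, 0,0,0.21,-0.26,-2.6, 0,0,0.21,-0.26,-2.6]' 30; python3 -c "
from h import *
go([.5945,.2333,.06],8.65)"
```

```text
clock: 20.12
ee_pos: [0.594, 0.2325, 0.2394]
eef_rot: [1.096, 1.273, -1.1]
force: [-0.1, -0.4, 0.0]
width: 0.0001
clock 20.12 pos [0.594  0.2325 0.2394] w 0.0001 F [-0.1 -0.4  0. ] down [ 0.001 -0.004 -1.   ]
shift mm [179.4   0.5  -1.4] turn deg -0.08 or 179.92 j6 deg 6.8
```

```bash
python3 -m jog '[0,0.03,0,-0.001,0, 0,0.06,0,-0.001,0, 0,0.09,0,-0.001,0, 0,0.11,0,-0.001,0, 0,0.125,0,-0.001,0, 0,0.125,0,-0.001,0]'; python3 -c "
from h import *
go([.5945,.2333,.06],8.65)
s=capture('scene')
cv2.imwrite('pics/s11.png',cv2.resize(s[60:200,270:410],None,fx=4,fy=4,interpolation=2))"
```

```text
clock: 20.88
ee_pos: [0.5931, 0.2321, 0.1136]
eef_rot: [1.095, 1.274, -1.102]
force: [0.4, 0.5, 0.5]
width: 0.0
clock 20.88 pos [0.5931 0.2321 0.1136] w 0.0000 F [0.4 0.5 0.5] down [-0.001 -0.005 -1.   ]
shift mm [53.6  1.7 -1.2] turn deg -0.12 or 179.88 j6 deg 6.9
```

View pics/s11.png

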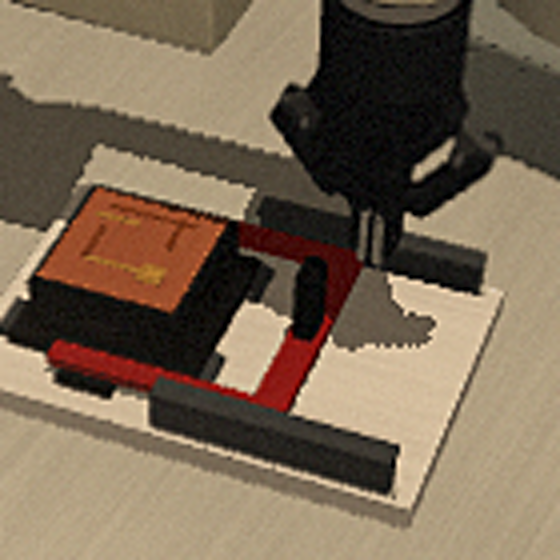

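The closed fingers (375,235) are behind the post (310,300) with clearance. I go down and then push gently.

```bash
python3 -m jog '[0,0.02,0.002,-0.001,0, 0,0.04,0.002,-0.001,0, 0,0.053,0.002,-0.001,0, 0,0.053,0.002,-0.001,0]'; python3 -m jog '[0,0,-0.004,0,0, 0,0,-0.008,0,0, 0,0,-0.012,0,0, 0,0,-0.014,0,0]';python3 -m jog '[0,0,-0.002,0,0, 0,0,-0.004,0,0]';python3 -m jog '[0,0,-0.002,0,0, 0,0,-0.004,0,0]'
```

```text
clock: 21.42
ee_pos: [0.5949, 0.2333, 0.0602]
eef_rot: [1.095, 1.274, -1.102]
force: [-0.4, -0.7, -0.1]
width: 0.0
clock: 21.92
ee_pos: [0.5808, 0.2313, 0.0606]
eef_rot: [1.095, 1.274, -1.102]
force: [-0.5, -0.1, -0.9]
width: 0.0002
clock: 22.18
ee_pos: [0.5767, 0.2307, 0.0607]
eef_rot: [1.095, 1.274, -1.102]
force: [-0.4, 0.1, -0.2]
width: 0.0002
clock: 22.42
ee_pos: [0.5756, 0.2305, 0.061]
eef_rot: [1.098, 1.27, -1.097]
force: [8.7, 0.9, -7.2]
width: 0.0001
```

```bash
python3 -m jog '[0,0,-0.003,0,0, 0,0,-0.005,0,0]';python3 -m jog '[0,0,-0.003,0,0, 0,0,-0.005,0,0]';python3 -m jog '[0,0,-0.004,0,0, 0,0,-0.006,0,0]'
```

```text
clock: 22.68
ee_pos: [0.5757, 0.2306, 0.0616]
eef_rot: [1.103, 1.264, -1.09]
force: [14.1, 0.8, -10.9]
width: -0.0004
clock: 22.92
ee_pos: [0.5759, 0.2307, 0.0622]
eef_rot: [1.109, 1.258, -1.082]
force: [14.0, 2.1, -11.5]
width: -0.0001
clock: 23.18
ee_pos: [0.5761, 0.2308, 0.0629]
eef_rot: [1.115, 1.25, -1.073]
force: [16.1, 1.1, -13.8]
width: 0.0
```

The fork doesn't move at about 15 N, with the fingers' back face about where a home post should be. I retreat away from the post and remeasure.

```bash
python3 -m jog '[0,0,0.01,0,0, 0,0,0.02,0,0, 0,0,0.025,0,0, 0,0,0.025,0,0, 0,-0.04,0.025,0,0, 0,-0.09,0.025,0,0, 0,-0.14,0.025,0,0, 0,-0.17,0.025,0,0]'; python3 -c "
from h import *
go([.4125,-0.045,.24],8.65)"
```

```text
clock: 24.18
ee_pos: [0.595, 0.2342, 0.2365]
eef_rot: [1.117, 1.249, -1.071]
force: [1.5, -0.1, -0.1]
width: -0.0
clock 24.18 pos [0.595  0.2342 0.2365] w -0.0000 F [ 1.5 -0.1 -0.1] down [ 0.037  0.004 -0.999]
shift mm [ -11.3 -221.7  248.9] turn deg -0.09 or 179.91 j6 deg 7.1
```

```bash
python3 -m jog '[0,-0.001,-0.03,0.035,0, 0,-0.003,-0.065,0.072,0, 0,-0.005,-0.095,0.109,0, 0,-0.007,-0.13,0.146,0, 0,-0.009,-0.165,0.185,0, 0,-0.011,-0.195,0.22,0, 0,-0.011,-0.22,0.248,0, 0,-0.011,-0.22,0.248,0]'; python3 -c "
from h import *
a=np.radians(8.65);X=np.array([np.cos(a),np.sin(a)]);Y=np.array([-np.sin(a),np.cos(a)])
def prof(im,n,y0s,xs,z=.036):
    out=[]
    for y in y0s:
        P=np.array([np.r_[np.array([.4412,.21])+x*X+y*Y,z] for x in xs])
        uv=proj(n,P).astype(np.float32)
        v=cv2.remap(im.astype(np.float32),uv[:,0].reshape(-1,1),uv[:,1].reshape(-1,1),1).reshape(-1,3)
        out.append(v[:,1])
    g=np.mean(out,0); d=np.gradient(cv2.GaussianBlur(g.reshape(-1,1),(1,9),0)[:,0]); return xs,g,d
t1=capture('top');s1=capture('scene');cv2.imwrite('pics/t12.png',cv2.convertScaleAbs(t1,alpha=1.6));cv2.imwrite('pics/s12.png',s1)
ys=np.r_[np.arange(-.065,-.03,.003),np.arange(.03,.065,.003)]
for n,im in(('top',t1),('scene',s1)):
    xs=np.arange(.085,.145,.0005);xs,g,d=prof(im,n,ys,xs);e=[]
    for sgn in(-1,1):
        w=np.clip(sgn*d,0,None);k=np.argmax(w);sl=slice(max(0,k-8),k+9);e.append((xs[sl]*w[sl]).sum()/w[sl].sum())
    print(n,(np.array(e)*1000).round(1))
print(observe()['force'].round(1),observe()['ee_pos'].round(3))
"
```

```text
clock: 25.18
ee_pos: [0.412, -0.0449, 0.2396]
eef_rot: [1.119, 1.249, -1.075]
force: [0.9, 0.6, -0.2]
width: -0.0003
top [101.1 126. ]
scene [105.8 130.3]
[-0.4  1.1  0.4] [ 0.414 -0.044  0.24 ]
```

View pics/s12.png

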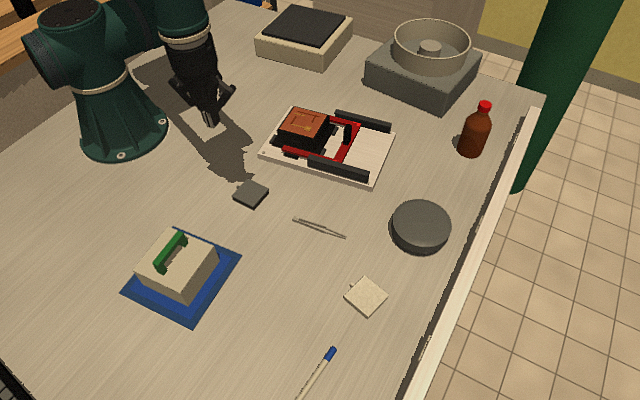

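The push moved the fork by no more than 0.1 mm, so it was already home against its stop. It must have started about 4 mm forward of fully back. The scene picture shows the cover on the pad (175,265), the carrier in its nest (302,128), and the gripper clear of everything.

```bash
python3 -c "
from station import arm
print(arm.hand_in())"
```

```text
the job is handed in; nothing more can be done
None
```

The job is handed in at about 25 s. The fork is home, and the cover was pulled straight up and set down in the middle of the pad. The carrier stayed in its nest.

- **Fork:** I gripped the post and drove it against the stop. The cameras showed only about 46 mm of fork travel, against 50 mm at the arm. I pushed again with about 15 N, after the cover was already off. The fork moved no more than 0.1 mm, so it was already home. It probably started about 4 mm forward of fully back.
- **Carrier:** the copper plate measures within 1 mm of the nest centre in the top view and about 3 mm in the scene view. An earlier reading 20 mm off was red fork pixels caught in the mask.
- **Cover:** it stands upright, open side down. Its handle is at (0.4335, -0.2432), against a pad centre of about (0.433, -0.2435), so it is within the 2 mm calibration. It touched down at about 6 N.
- **Everything else:** the bystanders look unmoved in the pictures, and the gripper was clear of everything at hand-in.
- **Slip:** my very first jog row had a unit error (-15 m). The row cap limited it to one free-air step, and it touched nothing.

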